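# Pack two sorbent pucks down a gas-drying tube

## Task

The gas-drying tube is being packed with two ringed sorbent pucks, and the first one has stuck part-way down. Set the loose puck into the mouth of the tube, then slowly press both down with the packing rod until they sit tight on each other on the tube's floor, wherever that was set: feel them bottom, lean on the rod firmly for a moment (about 20 N) but never hard. Then stand the rod back in its block and leave the other things alone.

Things in the scene. Friction and masses are not known exactly. Their poses are not given: they have to be found in the camera images.
- drying_tube: Upright glass gas-drying tube, fixed to the bench by a round metal foot (90 mm across, 9 mm high). 120 mm tall; outside 36 mm, collar 43 mm at the mouth. Straight round bore 28 mm across; its last 7 mm widen to 34 mm at the mouth. Its floor is a flat steel disc that was set anywhere from 16 to 38 mm above the bench: find it by feel. Origin: centre of the foot's underside, z up.
- tube_mouth (a point): Centre of the tube's open top, 120 mm above the bench. The rings rub in the bore: a ring takes 10 to 15 N to enter from the bevel, sliding one puck 4 to 6 N, two together 8 to 12 N; the push grows when the upper one meets the lower, and again, stiffly, when they bottom on the floor. Pucks do not slide by themselves.
- stuck_puck: First puck, held part-way down inside the tube by its ring, with 10 to 50 mm of empty bore under it. Beige porous ceramic cylinder 25.2 mm across, 28 mm high, a black rubber sealing ring (28.4 mm across, 4 mm high) round its middle; both ends alike. Origin: centre of its lower face, z along its axis.
- new_puck: Second puck, the same in every way, standing on the bench. Origin: centre of its lower face, z up along its axis. Grip it above the ring (upper 12 mm). Set into the mouth, its lower 12 mm enter freely (1.4 mm play all round); then the ring rests in the mouth's bevel, its lower face about 105 to 98 mm above the bench, and stays there.
- packing_rod: Packing rod standing in its block, 133 mm long, about 150 g: flat steel foot 22 mm across and 6 mm thick, steel shank 10 mm thick, black flange 36 mm across at 80 to 85 mm above the foot's face, then a black round handle 25 mm across to the top. Origin: centre of the foot's lower face, z along the rod to its top. Press bottomed pucks with 16 to 28 N; over 50 N, even as a knock, cracks them.
- rod_grip (a point): middle of the rod's handle, on its axis, 110 mm above the foot's lower face
- rod_stand: Round grey plastic block, 72 mm across and 50 mm high, fixed to the bench, with one upright round hole in its middle (27 mm across, 33 mm at its bevelled mouth, 42 mm deep, so its floor is 8 mm above the bench) in which the rod stands on its foot. Origin: centre of the underside, z up.
- bung: black rubber bung, 32 mm across, 26 mm high, a bystander
- stopper: glass stopper standing on its head, 30 mm across, 32 mm high, a bystander
- vial: screw-cap vial, 30 mm across, 58 mm high, a bystander
Things that resemble listed ones, but are neither listed nor needed, are in the scene too. Leave any pink look-alike of the new_puck alone.

How it is judged:
On the way, in this order (a step that is already met when the one before it is completed fails the run):
1. the loose puck sits upright in the tube's mouth, let go (horizontal distance between new_puck and tube_mouth below 0.004 m and z of new_puck in the frame of drying_tube below 0.115 m and angle between new_puck's own z axis and vertical below 0.2 rad and contact force between the fingers and new_puck below 0.1 N), for 0.2 s.
2. both pucks have bottomed: pressed by the rod's foot with at least 15 N, more than the rings can hold, they stay put, tight on each other (z of stuck_puck in the frame of drying_tube below 0.0395 m and z of new_puck in the frame of stuck_puck below 0.0295 m and contact force between packing_rod and new_puck above 15 N and linear speed of each of new_puck, stuck_puck below 0.002 m/s), for 0.3 s.
At the end, for the whole second after the job is handed in: Pucks tight in the tube (gap under 1.5 mm, lower one at most 39.5 mm above the bench, both centred within 4 mm), after the rod pressed them there with 15 N or more for 0.3 s without their giving; the rod stands at rest in its block's hole (within 4 mm of its floor, 6 mm of its axis, under 0.25 rad) (z of stuck_puck in the frame of drying_tube below 0.0395 m and z of new_puck in the frame of stuck_puck below 0.0295 m and horizontal distance between each of new_puck, stuck_puck and drying_tube below 0.004 m and horizontal distance between packing_rod and rod_stand below 0.006 m and z of packing_rod in the frame of rod_stand below 0.012 m and angle between packing_rod's own z axis and vertical below 0.25 rad and linear speed of packing_rod below 0.02 m/s); the robot touches nothing.
It fails at once if the rod presses a puck with more than 50 N (contact force between packing_rod and new_puck above 50 N or contact force between packing_rod and stuck_puck above 50 N).
It fails at once if a bystander is moved more than 30 mm (distance of any of bung, stopper, vial from where it was at the start of the episode above 0.03 m).
It also fails if it takes over 72 s, if anything falls off the work surface, if the arm or the gripper's body presses on something with over 40 N, if the wrist force passes 120 N, or if a joint passes its speed limit or range.

## Robot

A 7-joint arm with a two-finger parallel gripper is mounted at the origin on the work surface; the furniture and walls round the work are solid. World frame = base frame: x ahead of the robot, y to its left, z up, the work surface at z = 0. Lengths are in m, angles in rad, forces in N, time in s.
With the tool pointing down it reaches from about 0.4 to 0.9 m from the base axis. Payload 5.6 kg.
Tool frame: the origin (TCP) lies midway between the tips of the shut fingers; the grasp point (between the pads) lies 19 mm behind it; y points along the fingers, z is the direction in which the jaws open and shut, and the axes are right-handed (so a half turn about y gives the same grasp; the last joint's range is limited). The gripper opens to 92 mm and grips with 3 to 60 N. Pads are 20 mm wide; open, the fingers measure 128 mm over their backs; the gripper's body (75 mm by 189 mm) begins 69 mm behind the grasp point.
Start: joints at [1.167, 0.468, -0.012, 1.603, 0.006, 1.071, -0.056], TCP at [0.229, -0.608, 0.192] pointing down, gripper open.
Joint ranges: [-2.53, 2.53], [-0.31, 2.02], [-1.57, 1.55], [0.28, 2.44], [-1.29, 4.43], [0.15, 1.84], [-2.92, 2.92]. Speed limits (rad/s): [2.57, 2.57, 3.14, 3.14, 3.14, 3.14, 3.14].

## Interface

Orientations are given as a 3x3 rotation matrix whose columns are the frame's x, y, z axes.
In Python, from station import env, effector, solver, viewer, workorder, search_frame, tip_of gives the robot as it stands. Calls block until the motion is done:
- env.reach(position, orientation): joint-space move of the TCP to a pose.
- env.movel(position, frame=None, rate=0.15): straight line of the TCP; frame=None keeps the orientation; rate is the mean speed in m/s.
- env.goto_joints(angles): joint-space move.
- effector.release() and effector.grasp(squeeze=None): open the fingers fully, or close them until they stop; squeeze is the grip in N (None keeps the last).
- env.pause(seconds).
- solver.inverse_kinematics(position, orientation): joint angles nearest the present ones, or None.
- env.sense(): the state.
- viewer.read_camera(name): name is "scene" or "top" or "wrist"; returns (picture, depth): 480x640x3 uint8, red, green, blue; 480x640 float32, m along the optical axis (not along the pixel's ray), 0 where there is no reading.
- viewer.camera_info(name): a dict with "intrinsics" (3x3 intrinsics, pixels), "eye" and "rotation" of the camera in the world; the wrist camera has in their place "T_tool_cam" (4x4, takes a point from camera to tool coordinates, whose origin is the TCP and whose axes are the tool frame's). Camera axes: x right, y up, looking along -z (the intrinsics and any distortion apply to the point x, -y, -z); pixel columns grow to the right and rows downward; lengths in m; the calibration is good to about 2 mm. The wrist camera is an equidistant fisheye: a pixel r from the principal point sees the ray r / f radians off the axis. A picture is of the moment at which its call begins: read the wrist's pose just before it. camera_info takes no time and is no camera call.
A pose or a line that the arm cannot do raises env.PlanningError and nothing moves.
- workorder.finish_job(): hands the job in, once; it reports no verdict.
Trained networks look in the newest picture that a camera, given by its name, has taken for a name from the list of things; names that differ only in an ending like _2 or _b are one class to them, and where a whole thing is asked for, a point or a joint stands for the part that bears it (a point fixed in the world has none). Each returns a list of dicts, best first, with "score" (0 to 1); they miss things now and then, are a little off and sometimes report something else, mostly with a low value. They report only what shows in the picture. A call takes as long as a camera call. They do not tell look-alikes from the thing itself.
- search_frame(camera, name): "at" ([x, y, z] in m, in world coordinates, good to about 4 mm: the middle of the surface that is visible of it).
- tip_of(camera, name): "at" ([x, y, z] in m, in world coordinates, good to about 4 mm: a listed point, or the origin of a listed thing).
The state is a dict: "t": time; "joint_positions": joint angles; "joint_velocities": joint speeds; "tau": joint torques, N m; "ee_pos": TCP position; "tcp_rot": TCP orientation; "wrist_force": force on the tool from outside, world axes, zero at the start; "moment": the same for the moment, N m; "gripper_width": finger opening in m.
Only numpy, scipy, OpenCV 4.12 (cv2) and the standard library are available. Lean on these libraries where they do the work, as an engineer would, in place of code of your own. Each camera call takes 0.05 s, during which the arm holds its last target.

## Working session

There is one attempt and no reset: what is moved stays moved. The work goes in short steps, each a Python script; the robot and the scene stay as the last script left them, time stands still between calls to the robot, and variables do not carry over. Pictures are saved under pics/ and viewed, and the job is handed in when it is done.

```bash
ls; mkdir -p pics
python3 - <<'E'
from station import env, effector, solver, viewer, workorder, search_frame, tip_of
import cv2
s=env.sense(); print(s)
for c in ["scene","top","wrist"]:
    p,d=viewer.read_camera(c); cv2.imwrite(f"pics/a_{c}.png",p[:,:,::-1])
    i=viewer.camera_info(c); print(c,i)
    if c=="wrist": continue
    for n in ["drying_tube","new_puck","packing_rod","rod_stand","bung","stopper","vial"]:
        print(n,[(round(r["score"],2),[round(float(v),4) for v in r["at"]]) for r in search_frame(c,n)], [(round(r["score"],2),[round(float(v),4) for v in r["at"]]) for r in tip_of(c,n)])
print(env.sense()["t"])
E
```

```text
pics
{'t': 0.0, 'joint_positions': array([ 1.16702565,  0.46840721, -0.01159952,  1.60359956,  0.00598949,
        1.0713772 , -0.05633364]), 'joint_velocities': array([ 0.00043481, -0.00199888, -0.00056187, -0.00058411, -0.00035225,
       -0.0015453 , -0.00161597]), 'tau': array([ 1.04987648e-04, -5.20571995e+01, -1.23526430e-02, -2.43744296e+01,
       -5.67035051e-02,  1.72687758e-02,  1.62444339e-04]), 'ee_pos': array([ 0.22916569, -0.60761247,  0.19133084]), 'tcp_rot': array([[-9.35662325e-01, -7.26305773e-04,  3.52895859e-01],
       [-3.52896587e-01,  1.59961092e-03, -9.35660964e-01],
       [ 1.15079889e-04, -9.99998457e-01, -1.75300650e-03]]), 'wrist_force': array([-0.6469414 ,  0.47235203, -0.17841935]), 'moment': array([ 0.00186369,  0.02145981, -0.02958056]), 'gripper_width': 0.09182904268511927}
scene {'intrinsics': array([[591.25718719,   0.        , 318.23370635],
       [  0.        , 591.25718719, 241.80808209],
       [  0.        ,   0.        ,   1.        ]]), 'eye': array([-0.11891095,  0.38362188,  0.58882809]), 'rotation': array([[-0.60084809,  0.43684041, -0
[... 2001 characters left out ...]
0.1891, 0.032]), (0.28, [0.5789, -0.1617, 0.1224])] [(0.57, [0.4656, -0.1928, 0.0026])]
vial [(0.57, [0.4977, 0.1368, 0.0553])] [(0.73, [0.4993, 0.1403, -0.0004])]
wrist {'intrinsics': array([[371.64829954,   0.        , 321.66068326],
       [  0.        , 371.64829954, 244.70849085],
       [  0.        ,   0.        ,   1.        ]]), 'T_tool_cam': array([[-1.21246442e-04, -9.57372022e-01, -2.88857746e-01,
        -8.17006507e-02],
       [-6.66022737e-05,  2.88857755e-01, -9.57372024e-01,
        -1.92329042e-01],
       [ 9.99999990e-01, -9.68393690e-05, -9.87861284e-05,
         3.17343579e-04],
       [ 0.00000000e+00,  0.00000000e+00,  0.00000000e+00,
         1.00000000e+00]])}
1.55
```

View pics/a_scene.png

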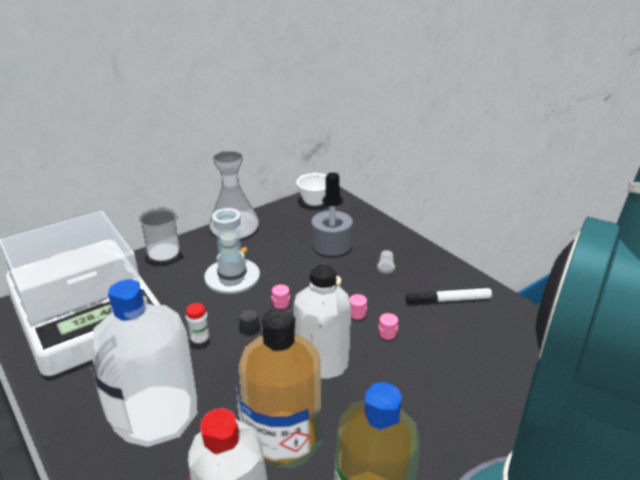

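View pics/a_top.png

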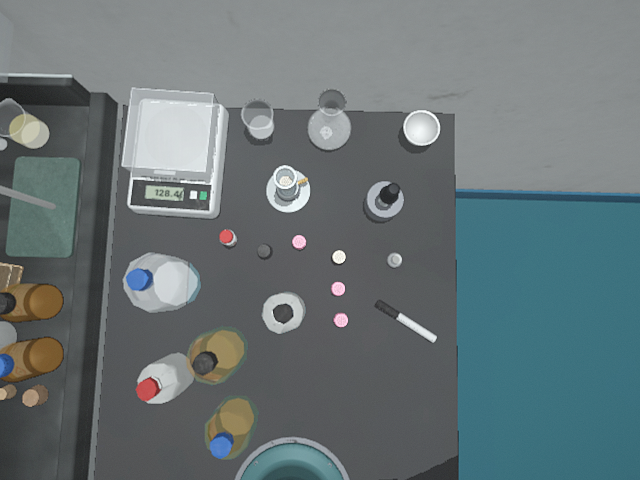

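```bash
cat > h.py <<'E'
from station import env, effector, solver, viewer, workorder, search_frame, tip_of
import numpy as np, cv2
def world(c,d,info=None):
    i=info or viewer.camera_info(c);K=i["intrinsics"];v,u=np.mgrid[:480,:640]
    P=np.stack([(u-K[0,2])/K[0,0]*d,-(v-K[1,2])/K[1,1]*d,-d],-1)
    return P@i["rotation"].T+i["eye"]
def ray_at_z(c,uv,z):
    i=viewer.camera_info(c);K=i["intrinsics"]
    r=i["rotation"]@np.array([(uv[0]-K[0,2])/K[0,0],-(uv[1]-K[1,2])/K[1,1],-1.])
    return i["eye"]+r*(z-i["eye"][2])/r[2]
E
python3 - <<'E'
from h import *
p,d=viewer.read_camera("top"); np.save("top_d.npy",d); W=world("top",d)
x0,x1,y0,y1=230,430,80,340
cv2.imwrite("pics/crop1.png",cv2.resize(p[220:340,270:410,::-1],None,fx=5,fy=5,interpolation=cv2.INTER_CUBIC))
cv2.imwrite("pics/crop2.png",cv2.resize(p[90:230,250:440,::-1],None,fx=4,fy=4,interpolation=cv2.INTER_CUBIC))
for n,u,v in [("beige",339,257),("bottle",284,312),("cap",283,313),("flask",331,100),("flask2",329,130),("beaker",258,110),("rod",391,190),("mouth",285,177),("bowl",421,120),("scale",175,90),("brown cap",205,362),("vial",227,237)]:
    print(n,W[v,u].round(3))
# heightmap summary: max z over grid
m=(d>0)
for xx in np.arange(0.3,0.8,0.04):
    print(round(xx,2),[int(1000*max([0]+list(W[m&(abs(W[...,0]-xx)<.02)&(abs(W[...,1]-yy)<.02)][:,2]))) for yy in np.arange(0.32,-0.33,-0.04)])
print(env.sense()["t"])
E
```

```text
beige [ 0.465 -0.081  0.028]
bottle [0.361 0.016 0.151]
cap [0.359 0.018 0.146]
flask [ 0.749 -0.056  0.118]
flask2 [ 0.709 -0.055  0.069]
beaker [0.763 0.09  0.027]
rod [ 0.576 -0.164  0.142]
mouth [0.61  0.027 0.081]
bowl [ 0.753 -0.246  0.018]
scale [0.779 0.247 0.077]
brown cap [0.283 0.136 0.19 ]
vial [0.496 0.136 0.056]
0.3 [5, 4, 3, 132, 192, 192, 136, 4, 3, 4, 3, 4, 4, 3, 18, 18, 3]
0.34 [4, 2, 146, 4, 134, 134, 4, 153, 153, 4, 30, 4, 13, 18, 18, 12, 2]
0.38 [2, 201, 203, 159, 4, 4, 3, 152, 152, 4, 31, 3, 19, 18, 3, 4, 5]
0.42 [0, 202, 202, 163, 4, 3, 4, 3, 4, 4, 32, 5, 3, 4, 4, 4, 3]
0.46 [4, 148, 154, 143, 3, 4, 28, 28, 3, 5, 31, 4, 5, 34, 4, 4, 3]
0.5 [3, 4, 5, 3, 60, 60, 27, 21, 31, 3, 4, 3, 4, 3, 4, 5, 3]
0.54 [49, 49, 50, 50, 49, 4, 3, 10, 9, 3, 3, 54, 53, 52, 4, 3, 4]
0.58 [51, 51, 50, 53, 52, 4, 10, 122, 122, 6, 4, 53, 143, 96, 4, 4, 3]
0.62 [108, 108, 108, 108, 107, 4, 10, 122, 122, 5, 3, 49, 53, 4, 4, 3, 4]
0.66 [108, 108, 109, 108, 108, 4, 4, 3, 6, 3, 4, 4, 4, 3, 5, 4, 3]
0.7 [108, 108, 109, 108, 109, 75, 77, 76, 24, 148, 146, 5, 3, 44, 44, 45, 3]
0.74 [107, 108, 108, 108, 108, 77, 78, 78, 35, 149, 149, 11, 5, 44, 43, 44, 4]
0.78 [355, 357, 358, 360, 362, 364, 366, 366, 370, 370, 372, 373, 375, 376, 378, 379, 380]
1.6
```

View pics/a_wrist.png

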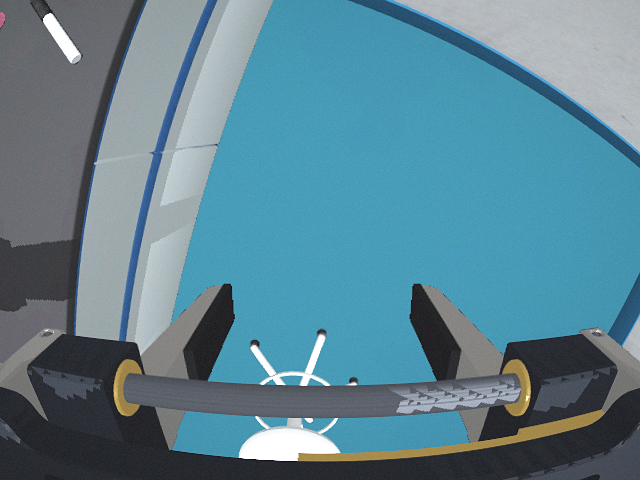

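View pics/crop1.png

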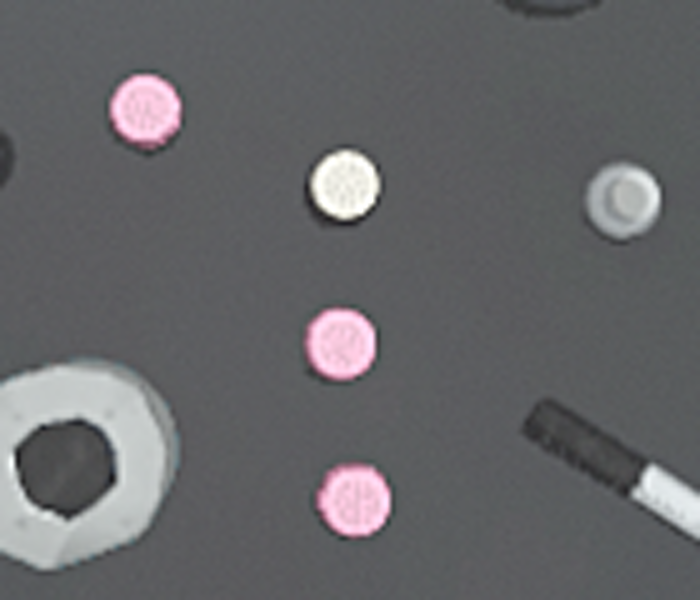

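View pics/crop2.png

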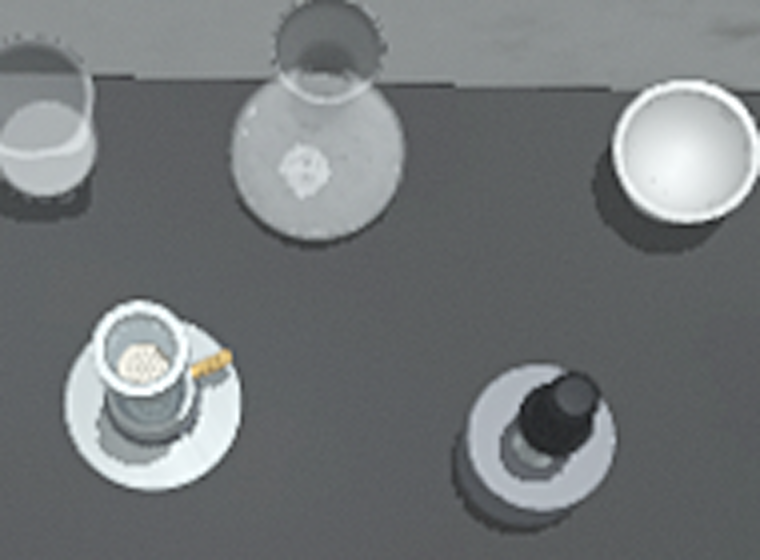

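Candidates in the top view are pink at (299,242), (338,289) and (341,320), and beige at (339,257). Only the beige one fits: the crop shows it cream and porous with a dark ring, while the other three are the pink look-alikes.

```bash
cat >> h.py <<'E'
R0=np.array([[-1,0,0],[0,0,-1],[0,-1,0]],float)
R0[:,0]=np.cross(R0[:,1],R0[:,2])
def wrist_pt(uv,z,pos,rot):
    i=viewer.camera_info("wrist");K=i["intrinsics"];T=i["T_tool_cam"]
    a=(uv[0]-K[0,2])/K[0,0];b=(uv[1]-K[1,2])/K[1,1];r=np.hypot(a,b)
    k=np.sinc(r/np.pi); ray=np.array([a*k,-b*k,-np.cos(r)])
    eye=rot@T[:3,3]+pos; w=rot@T[:3,:3]@ray
    return eye+w*(z-eye[2])/w[2]
def wshot(name):
    s=env.sense();p,d=viewer.read_camera("wrist");cv2.imwrite(f"pics/{name}.png",p[:,:,::-1]);return s["ee_pos"],s["tcp_rot"],p,d
def net(c,n):
    f=lambda L:[(round(r["score"],2),[round(float(v),4) for v in r["at"]]) for r in L]
    return n,f(search_frame(c,n)),f(tip_of(c,n))
E
python3 - <<'E'
from h import *
print("puck",ray_at_z("top",(339,257.2),.028),"mouth",ray_at_z("top",(285,177),.12),"rodtop",ray_at_z("top",(394.5,188.2),.141),"stand",ray_at_z("top",(385.5,199),.05))
print(R0)
s=env.sense()
env.reach([0.47,-0.08,0.24],R0)
q=wshot("w1"); np.save("w1.npy",np.r_[q[0],q[1].ravel()]); print(q[0],net("wrist","new_puck"))
env.reach([0.59,0.022,0.25],R0)
q=wshot("w2"); np.save("w2.npy",np.r_[q[0],q[1].ravel()]);print(q[0],net("wrist","drying_tube"),tip_of("wrist","tube_mouth"))
print(env.sense()["t"],env.sense()["wrist_force"],env.sense()["joint_positions"])
E
```

```text
puck [ 0.46460305 -0.08091769  0.028     ] mouth [0.60058858 0.02430267 0.12      ] rodtop [ 0.58004049 -0.16989508  0.141     ] stand [ 0.57892713 -0.16839548  0.05      ]
[[-1.  0.  0.]
 [-0.  0. -1.]
 [-0. -1.  0.]]
[ 0.47000534 -0.08091102  0.23990643] ('new_puck', [(0.78, [0.4075, -0.0833, 0.0234]), (0.76, [0.3503, -0.0855, 0.0302]), (0.69, [0.4736, -0.08, 0.0264]), (0.66, [0.4963, -0.0027, 0.0263])], [(0.97, [0.4047, -0.079, -0.0042]), (0.75, [0.4965, -0.0017, -0.0013]), (0.6, [0.4701, -0.0799, 0.0028])])
[0.58953175 0.02134026 0.24932391] ('drying_tube', [(0.7, [0.6144, 0.0276, 0.0083])], [(0.74, [0.6029, 0.0226, -0.002])]) [{'at': [0.602, 0.0239, 0.1198], 'score': 0.57}]
4.7167 [-0.421694   -0.5291332  -0.27267186] [ 0.26958972  0.35852391 -0.46254364  1.66771172  0.17301498  1.15611491
 -1.81072355]
```

View pics/w1.png

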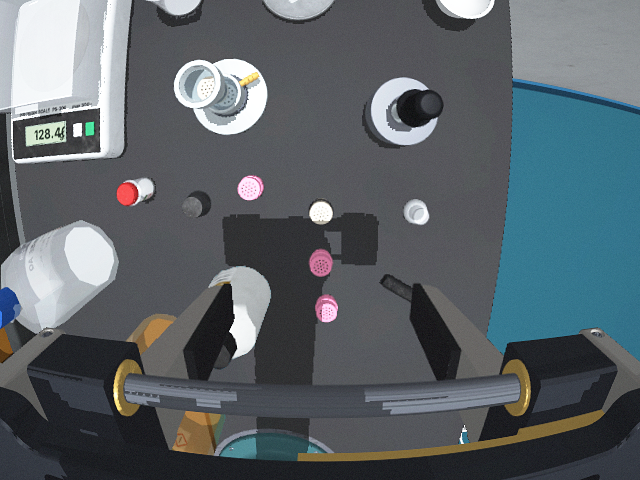

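View pics/w2.png

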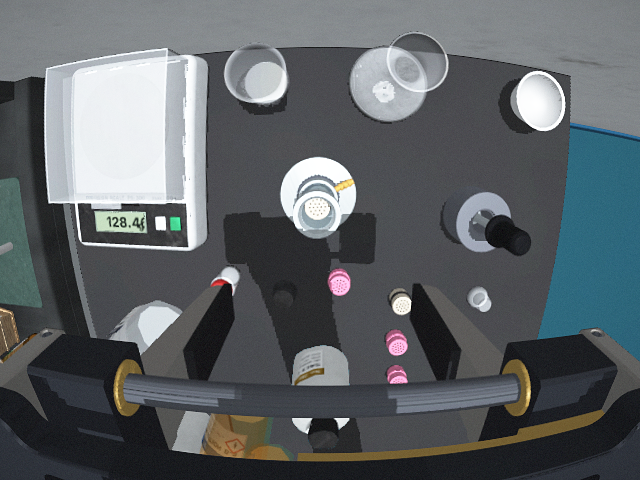

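w1 shows the beige puck at (320,211) and the rod and stand at (404,112). w2 shows the tube mouth at (318,214).

Run:
```python
from h import *
a=np.load("w1.npy");b=np.load("w2.npy")
im1=cv2.imread("pics/w1.png");im2=cv2.imread("pics/w2.png")
cv2.imwrite("pics/c3.png",np.hstack([cv2.resize(im1[190:240,295:345],(400,400),interpolation=2),cv2.resize(im2[180:250,280:350],(400,400),interpolation=2)]))
f=lambda q,uv,z: wrist_pt(uv,z,q[:3],q[3:].reshape(3,3)).round(4)
print(f(a,(320.5,209.5),.028),f(b,(401,296),.028)); print(f(b,(318,214),.12),f(a,(200,85),.12))
print("rodtop",f(a,(429,105),.141),f(b,(516,239),.141),"stand",f(a,(404,111),.05),f(b,(480,220),.05))
```

```text
[ 0.4706 -0.0801  0.028 ] [ 0.4796 -0.0777  0.028 ]
[0.6025 0.0241 0.12  ] [0.5998 0.0221 0.12  ]
rodtop [ 0.579  -0.1662  0.141 ] [ 0.5859 -0.1593  0.141 ] stand [ 0.5795 -0.1659  0.05  ] [ 0.5825 -0.1613  0.05  ]
```

View pics/c3.png

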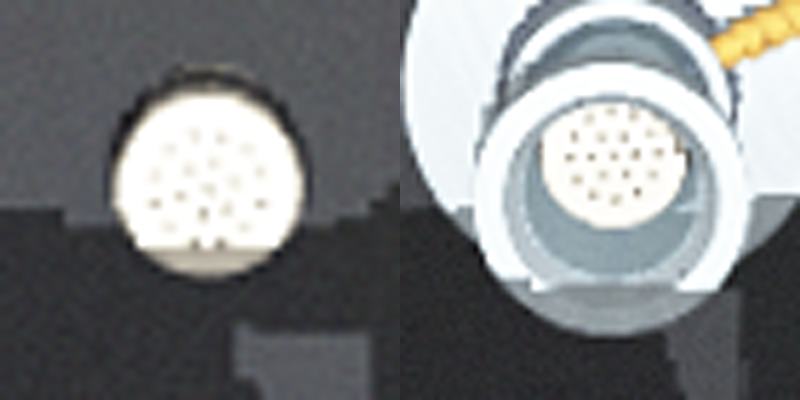

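Run:
```python
from h import *
a=np.load("w1.npy")
f=lambda q,uv,z: wrist_pt(uv,z,q[:3],q[3:].reshape(3,3)).round(4)
print(f(a,(320.9,212.9),.028))
env.reach([0.468,-0.0803,0.24],R0)
env.movel([0.468,-0.0803,0.09],R0,rate=0.2)
q=wshot("w3");np.save("w3.npy",np.r_[q[0],q[1].ravel()]); print(q[0],env.sense()["t"])
im=q[2]; cv2.imwrite("pics/c4.png",cv2.resize(im[200:330,250:400,::-1],None,fx=4,fy=4,interpolation=2))
```

```text
[ 0.4667 -0.0805  0.028 ]
[ 0.4691473  -0.07974427  0.09060512] 6.35
```

View pics/c4.png

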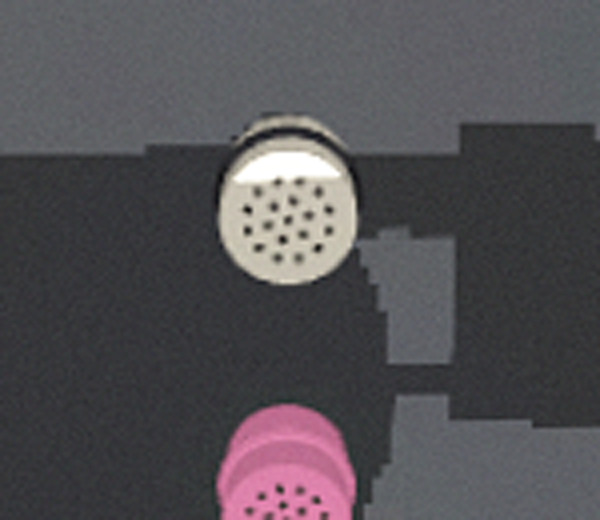

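The crop shows the beige puck's top face centred at (322,254.5), with its black ring visible.

Run:
```python
from h import *
a=np.load("w3.npy")
w=wrist_pt((322,254.5),.028,a[:3],a[3:].reshape(3,3)); print(w)
x,y=w[0],w[1]
env.movel([x,y,0.06],R0,rate=0.1)
env.movel([x,y,0.0205],R0,rate=0.06)
print(env.sense()["ee_pos"],env.sense()["wrist_force"])
effector.grasp(15); s=env.sense(); print(s["gripper_width"],s["wrist_force"],s["ee_pos"])
env.movel([x,y,0.10],R0,rate=0.1)
s=env.sense(); print(s["gripper_width"],s["wrist_force"],s["ee_pos"],s["t"])
env.movel([x,y,0.25],R0,rate=0.2)
env.reach([.602,.0243,0.25],R0)
q=wshot("w5");np.save("w5.npy",np.r_[q[0],q[1].ravel()]);print(q[0],env.sense()["t"])
```

```text
[ 0.46675913 -0.08034956  0.028     ]
[ 0.46688954 -0.08022914  0.02049262] [ 0.08094352 -0.88990693 -0.65688642]
0.0008945330569792508 [-0.45641286  0.1005192  -0.18286994] [ 0.46679464 -0.08037281  0.02050888]
0.00023694060229328213 [ 0.28335702  0.48440232 -0.28114201] [ 0.46625615 -0.08036043  0.09954815] 9.8917
[0.60074992 0.02321219 0.24862286] 11.5583
```

View pics/w5.png

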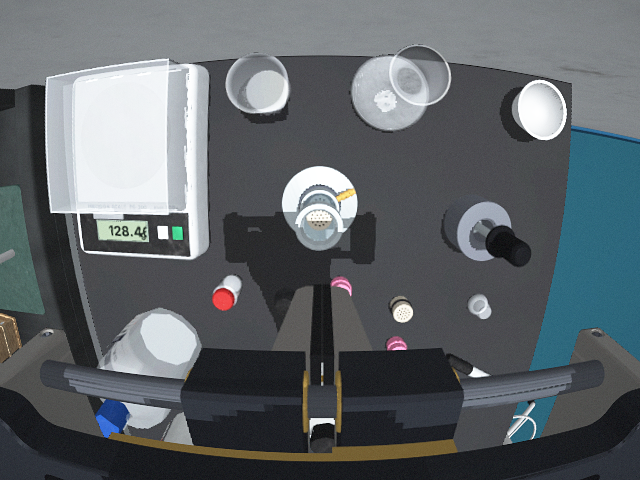

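Run:
```python
from h import *
p,d=viewer.read_camera("top");W=world("top",d)
cv2.imwrite("pics/t2.png",cv2.resize(p[200:340,250:410,::-1],None,fx=4,fy=4,interpolation=2))
print(net("top","new_puck"))
q=np.load("w5.npy")
for uv in [(401,307),(397,345),(341,285)]: print(wrist_pt(uv,.028,q[:3],q[3:].reshape(3,3)))
i=viewer.camera_info("wrist");T=np.linalg.inv(i["T_tool_cam"])
for pt in [(0,0,0),(0,-.019,0),(0.01,0,0),(-.01,0,0)]:
    c=T@np.r_[pt,1];v=np.array([c[0],-c[1],-c[2]]);th=np.arctan2(np.hypot(*v[:2]),v[2]);r=371.65*th/np.hypot(*v[:2]);print(pt,321.7+v[0]*r,244.7+v[1]*r)
```

```text
('new_puck', [], [])
[ 0.4753778  -0.07708973  0.028     ]
[ 0.41874766 -0.07687382  0.028     ]
[ 0.50642075 -0.00073758  0.028     ]
(0, 0, 0) 321.08733774589416 285.29047105810196
(0, -0.019, 0) 321.04754803691213 299.71432126578077
(0.01, 0, 0) 321.0958768148748 301.3430566743464
(-0.01, 0, 0) 321.07930712391203 268.6259804249766
```

View pics/t2.png

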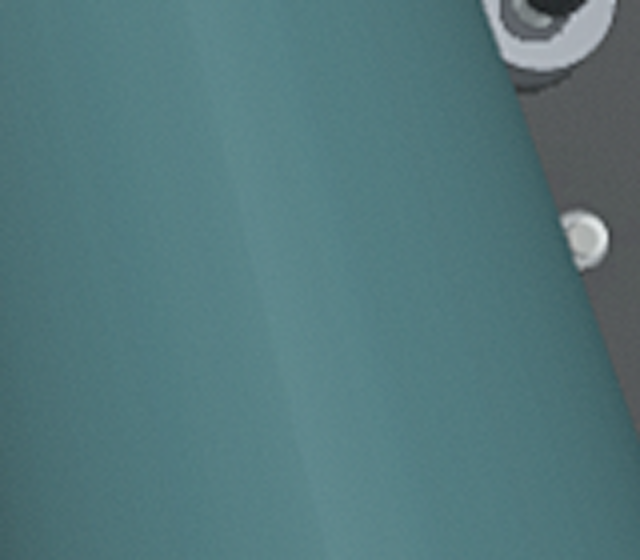

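Run:
```python
from h import *
effector.release()
env.reach([.467,-.0803,0.25],R0)
env.movel([.467,-.0803,0.09],R0,rate=0.2)
q=wshot("w6");np.save("w6.npy",np.r_[q[0],q[1].ravel()]);print(q[0],env.sense()["t"])
im=q[2]; A=cv2.resize(im[200:330,250:400,::-1],(600,520),interpolation=2)
cv2.imwrite("pics/c6.png",A)
p,d=viewer.read_camera("scene"); cv2.imwrite("pics/s6.png",cv2.resize(p[200:400,200:440,::-1],None,fx=3,fy=3,interpolation=2))
```

```text
[ 0.4680945  -0.07975585  0.09060276] 14.8
```

View pics/c6.png

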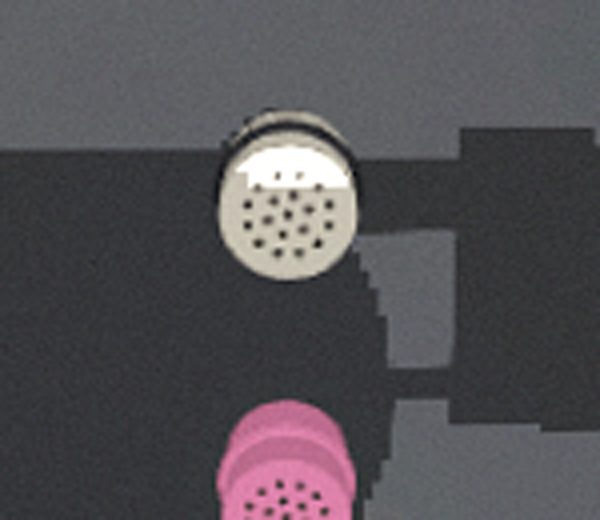

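View pics/s6.png

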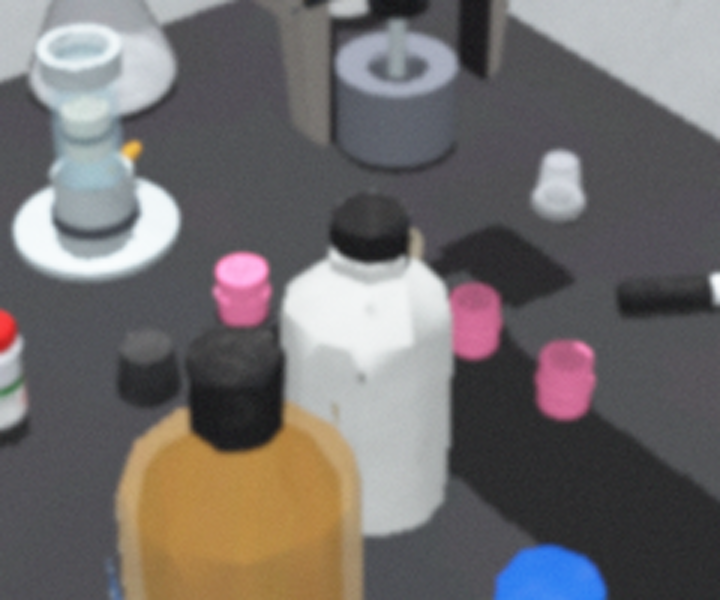

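Run:
```python
from h import *
p,d=viewer.read_camera("scene");W=world("scene",d)
s=env.sense()
m=(d>0)&(abs(W[...,0]-.467)<.04)&(W[...,2]>.05)&(W[...,2]<.2)&(W[...,1]<0.0)&(W[...,1]>-.16)
for side,mm in (("L",m&(W[...,1]>-.08)),("R",m&(W[...,1]<-.08))):
    P=W[mm]; P=P[P[:,2].argsort()]; print(side,len(P),P[:6].round(4).tolist(), P[:60].min(0).round(3),P[:60].max(0).round(3))
q,dw=viewer.read_camera("wrist")
print(s["ee_pos"])
# wrist depth -> tool coords of near stuff
i=viewer.camera_info("wrist");K=i["intrinsics"];T=i["T_tool_cam"];v,u=np.mgrid[:480,:640]
a=(u-K[0,2])/K[0,0];b=(v-K[1,2])/K[0,0];r=np.hypot(a,b)+1e-9;k=np.tan(r)/r*dw
P=np.stack([a*k,-b*k,-dw],-1)@T[:3,:3].T+T[:3,3]
m=(dw>0)&(r<1.4)&(abs(P[...,2])<.09)&(P[...,1]<.01)&(P[...,1]>-.06)
Q=P[m];print(len(Q)); 
for lo in np.arange(-.06,.01,.005):
    z=Q[(Q[:,1]>=lo)&(Q[:,1]<lo+.005)]
    if len(z): print(round(lo,3),len(z),z.min(0).round(3),z.max(0).round(3),abs(z[:,2]).min().round(3))
```

```text
L 683 [[0.4583, -0.0294, 0.1138], [0.4578, -0.0343, 0.1138], [0.4558, -0.0312, 0.1144], [0.4562, -0.0297, 0.1148], [0.4574, -0.0359, 0.1152], [0.4552, -0.0343, 0.1153]] [ 0.455 -0.036  0.114] [ 0.473 -0.022  0.124]
R 793 [[0.4713, -0.1286, 0.1131], [0.4582, -0.1356, 0.1133], [0.4636, -0.1281, 0.1134], [0.4598, -0.137, 0.1138], [0.4565, -0.1301, 0.1144], [0.4728, -0.1278, 0.1145]] [ 0.455 -0.14   0.113] [ 0.476 -0.126  0.122]
[ 0.46802215 -0.08036395  0.09108375]
11160
-0.06 620 [-0.011 -0.06  -0.06 ] [ 0.011 -0.055  0.061] 0.045
-0.055 773 [-0.121 -0.055 -0.06 ] [ 0.01 -0.05  0.09] 0.045
-0.05 1826 [-0.124 -0.05  -0.059] [ 0.01  -0.045  0.09 ] 0.045
-0.045 893 [-0.125 -0.045 -0.09 ] [ 0.099 -0.04   0.09 ] 0.045
-0.04 744 [-0.123 -0.04  -0.09 ] [ 0.105 -0.035  0.089] 0.045
-0.035 742 [-0.138 -0.035 -0.09 ] [ 0.11  -0.03   0.088] 0.045
-0.03 1424 [-0.148 -0.03  -0.09 ] [ 0.116 -0.025  0.089] 0.045
-0.025 1056 [-0.148 -0.025 -0.09 ] [ 0.123 -0.02   0.09 ] 0.045
-0.02 896 [-0.148 -0.02  -0.09 ] [ 0.128 -0.015  0.09 ] 0.067
-0.015 408 [-0.147 -0.015 -0.09 ] [ 0.129 -0.01   0.088] 0.066
-0.01 342 [-0.138 -0.01  -0.09 ] [ 0.119 -0.005  0.09 ] 0.067
-0.005 1118 [-0.141 -0.005 -0.09 ] [ 0.13 -0.    0.09] 0.066
-0.0 205 [-0.141  0.    -0.09 ] [0.12  0.005 0.087] 0.066
0.005 113 [-0.142  0.005 -0.09 ] [ 0.119  0.01  -0.067] 0.067
```

Run:
```python
from h import *
t0=env.sense()["t"]
effector.grasp(15)
p,d=viewer.read_camera("scene");W=world("scene",d)
s=env.sense(); print(s["t"]-t0,s["gripper_width"],s["ee_pos"])
cv2.imwrite("pics/s7.png",cv2.resize(p[200:350,260:440,::-1],None,fx=4,fy=4,interpolation=2))
m=(d>0)&(abs(W[...,0]-.467)<.04)&(W[...,2]>.05)&(W[...,2]<.2)&(abs(W[...,1]+.08)<.04)
P=W[m]; P=P[P[:,2].argsort()]; print(len(P),P[:8].round(4).tolist())
q,dw=viewer.read_camera("wrist"); cv2.imwrite("pics/w7.png",q[:,:,::-1])
i=viewer.camera_info("wrist");K=i["intrinsics"];T=i["T_tool_cam"];v,u=np.mgrid[:480,:640]
a=(u-K[0,2])/K[0,0];b=(v-K[1,2])/K[0,0];r=np.hypot(a,b)+1e-9;k=np.tan(r)/r*dw
P=np.stack([a*k,-b*k,-dw],-1)@T[:3,:3].T+T[:3,3]
m=(dw>0)&(r<1.4)&(abs(P[...,2])<.03)&(abs(P[...,0])<.03)&(P[...,1]<.02)&(P[...,1]>-.06)
Q=P[m]; Q=Q[(-Q[:,1]).argsort()];print(Q[:10].round(4).tolist())
```

```text
1.3917000000000002 0.0007203396223910227 [ 0.46700099 -0.08028937  0.08999785]
1131 [[0.4588, -0.0794, 0.1112], [0.4569, -0.0742, 0.1125], [0.4555, -0.0844, 0.1127], [0.4563, -0.0869, 0.1131], [0.4575, -0.0746, 0.1137], [0.4565, -0.0757, 0.1138], [0.4556, -0.0806, 0.1142], [0.4575, -0.0917, 0.1142]]
[[-0.0093, -0.0215, 0.003], [-0.01, -0.0219, 0.0015], [-0.0095, -0.0219, -0.0015], [-0.0095, -0.0219, 0.004], [-0.0101, -0.0221, -0.004], [-0.0096, -0.0222, -0.001], [-0.0096, -0.0222, 0.0], [-0.0096, -0.0222, -0.0035], [-0.0102, -0.0223, -0.0015], [-0.0097, -0.0223, 0.002]]
```

View pics/s7.png

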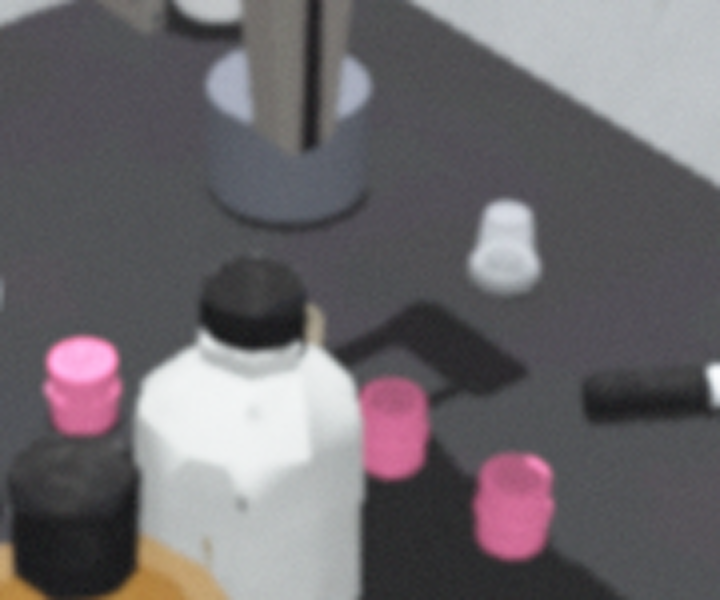

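Both the scene camera and the wrist depth put the real fingertips 21 to 22 mm behind the reported TCP. That explains the grasp closing above the puck, which still stands untouched. I'll offset for it and descend with force checks.

Run:
```python
from h import *
a=np.load("w6.npy")
# c6 top face centre (288,214)
w=wrist_pt((250+288/4,200+214/4),.028,a[:3],a[3:].reshape(3,3)); print(w)
x,y=w[0],w[1]
effector.release()
env.movel([x,y,0.02],R0,rate=0.12)
for z in (.012,.006,.002,-.002):
    env.movel([x,y,z],R0,rate=0.05); s=env.sense(); print(z,s["ee_pos"].round(4),s["wrist_force"].round(2))
    if s["wrist_force"][2]>4: print("contact");break
else:
    effector.grasp(15); s=env.sense(); print(s["gripper_width"],s["wrist_force"].round(2),s["ee_pos"].round(4),s["t"])
    p=wshot("w8")[2]
```

```text
[ 0.46646413 -0.08036146  0.028     ]
0.012 [ 0.4664 -0.0804  0.012 ] [-1.03 -0.02  0.41]
0.006 [ 0.4662 -0.0803  0.0057] [-0.34  0.09 -0.58]
0.002 [ 0.4663 -0.0803  0.0018] [-0.05  0.78  0.23]
-0.002 [ 0.4662 -0.0803 -0.0022] [0.42 0.79 0.1 ]
0.02418007224474481 [ 0.88 -0.93 -0.38] [ 0.4665 -0.0803 -0.002 ] 20.6083
```

View pics/w8.png

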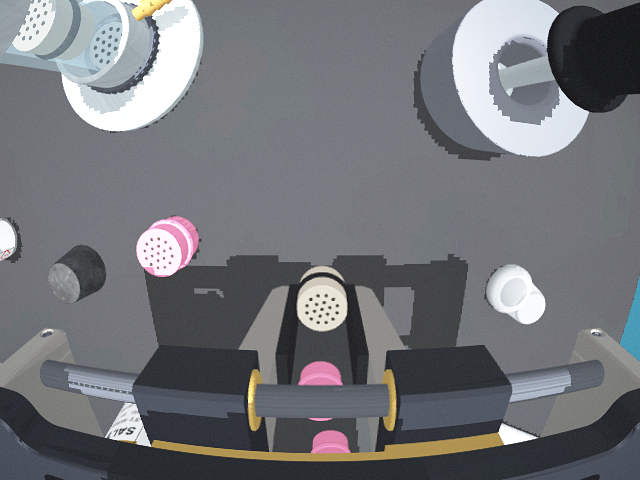

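Run:
```python
from h import *
env.movel([.4665,-.0803,.20],R0,rate=0.25)
env.reach([.602,.0243,0.20],R0)
env.movel([.602,.0243,0.128],R0,rate=0.12)
q=wshot("w9");np.save("w9.npy",np.r_[q[0],q[1].ravel()]);s=env.sense();print(q[0],s["t"],s["gripper_width"],s["wrist_force"].round(2))
cv2.imwrite("pics/c9.png",cv2.resize(q[2][200:350,240:400,::-1],None,fx=4,fy=4,interpolation=2))
p,d=viewer.read_camera("scene");cv2.imwrite("pics/s9.png",cv2.resize(p[130:310,150:330,::-1],None,fx=3,fy=3,interpolation=2))
p,d=viewer.read_camera("top");cv2.imwrite("pics/t9.png",cv2.resize(p[130:250,220:380,::-1],None,fx=4,fy=4,interpolation=2))
```

```text
[0.60243235 0.02409756 0.12870058] 23.1333 0.02450198056751979 [0.37 0.24 0.05]
```

View pics/c9.png

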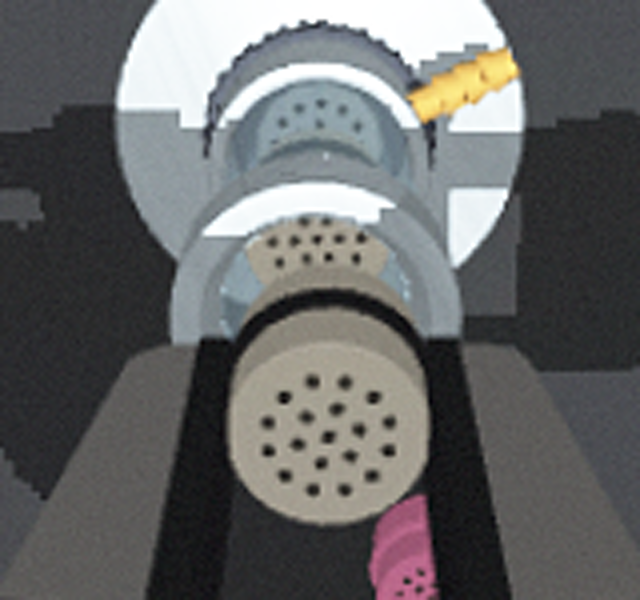

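View pics/s9.png

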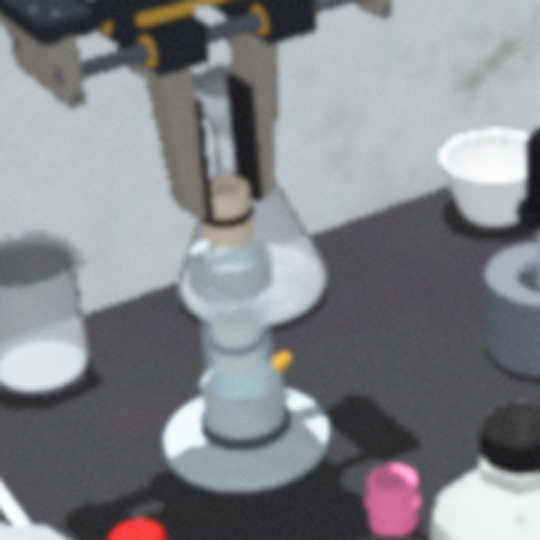

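Run:
```python
from h import *
a=np.load("w9.npy");f=lambda uv,z: wrist_pt(uv,z,a[:3],a[3:].reshape(3,3)).round(4)
print("puck",f((240+329/4,200+432/4),.1587))
L=f((240+170/4,200+312/4),.12);R=f((240+463/4,200+312/4),.12);F=f((240+318/4,200+180/4),.12);print(L,R,"yc",(L+R)[1]/2,"x",F[0]-.0215,F)
```

```text
puck [0.6031 0.0235 0.1587]
[0.6033 0.0466 0.12  ] [0.6033 0.0038 0.12  ] yc 0.0252 x 0.6019 [0.6234 0.025  0.12  ]
```

View pics/t9.png

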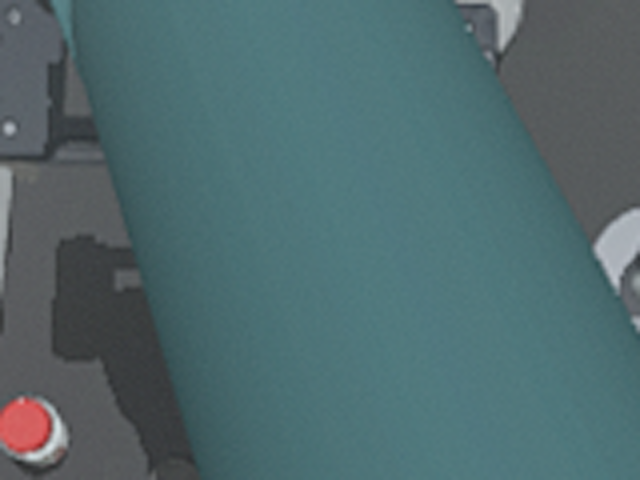

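Run:
```python
from h import *
x,y=.6014,.0256
for z in (.122,.118,.114,.110,.107,.105,.103,.102,.101):
    env.movel([x,y,z],R0,rate=0.04); s=env.sense(); f=s["wrist_force"]; print(z,s["ee_pos"].round(4),f.round(2),s["gripper_width"])
    if f[2]>3.5: print("contact");break
q=wshot("w10");print(env.sense()["t"])
cv2.imwrite("pics/c10.png",cv2.resize(q[2][200:350,240:400,::-1],None,fx=4,fy=4,interpolation=2))
```

```text
0.122 [0.6011 0.0256 0.1217] [-0.39  0.15 -0.18] 0.02441276326293689
0.118 [0.6012 0.0256 0.1176] [-0.76  0.31 -0.42] 0.024368600387412034
0.114 [0.6012 0.0255 0.1136] [ 0.32 -0.13 -0.  ] 0.02401566871042536
0.11 [0.6011 0.0256 0.1097] [ 0.18  0.22 -0.08] 0.024279806657604496
0.107 [0.6012 0.0256 0.1068] [-0.32  1.04 -0.11] 0.023964725777668658
0.105 [0.6013 0.0256 0.1049] [-0.3   0.4   0.39] 0.02466701075709507
0.103 [0.6013 0.0256 0.1029] [-0.48  0.   -0.48] 0.024272426723880684
0.102 [0.6013 0.0256 0.1019] [ 0.08 -0.01  0.48] 0.024165456249715344
0.101 [0.6013 0.0256 0.1009] [-0.62 -0.53  0.25] 0.024591726010291564
25.5917
```

View pics/c10.png

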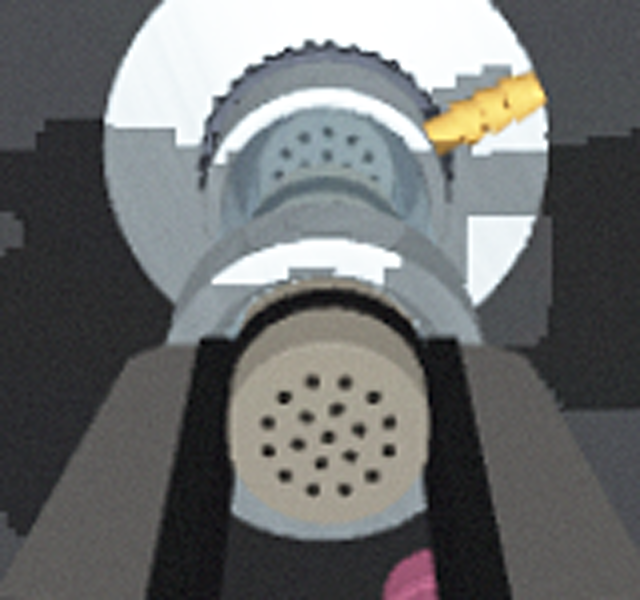

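Run:
```python
from h import *
effector.release(); env.pause(0.25); s=env.sense(); print(s["gripper_width"],s["wrist_force"].round(2),s["ee_pos"])
env.movel([.6014,.0256,.20],R0,rate=0.2)
q=wshot("w11");np.save("w11.npy",np.r_[q[0],q[1].ravel()])
cv2.imwrite("pics/c11.png",cv2.resize(q[2][160:310,240:400,::-1],None,fx=4,fy=4,interpolation=2))
env.reach([.56,-.167,.21],R0)
q=wshot("w12");np.save("w12.npy",np.r_[q[0],q[1].ravel()]);print(q[0],env.sense()["t"],net("wrist","rod_stand"),tip_of("wrist","rod_grip"))
cv2.imwrite("pics/c12.png",cv2.resize(q[2][150:300,240:400,::-1],None,fx=4,fy=4,interpolation=2))
```

```text
0.09214086546973099 [ 0.68 -0.2   0.66] [0.60138717 0.02561104 0.10100574]
[ 0.56020684 -0.16499275  0.20950597] 28.4667 ('rod_stand', [(0.74, [0.5954, -0.1668, 0.0511])], [(0.67, [0.6061, 0.0261, -0.0021]), (0.57, [0.5791, -0.1675, 0.0039])]) [{'at': [0.5821, -0.1649, 0.1198], 'score': 0.87}]
```

View pics/c11.png

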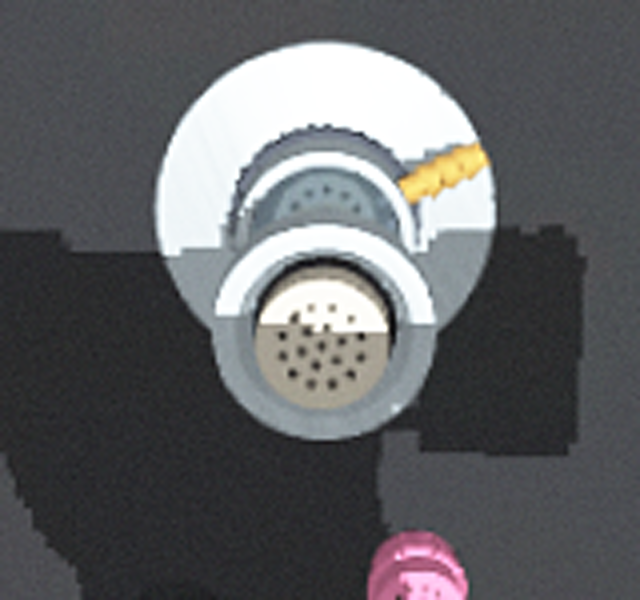

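View pics/c12.png

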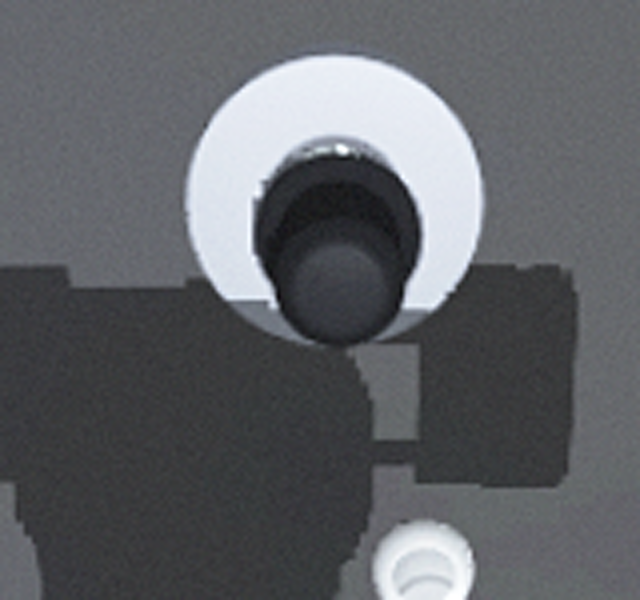

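Run:
```python
from h import *
a=np.load("w11.npy");b=np.load("w12.npy");f=lambda q,uv,z: wrist_pt(uv,z,q[:3],q[3:].reshape(3,3)).round(4)
print("mouth",f(a,(321.25,242.75),.12),"puck",f(a,(320.75,246),.1295),"foot",f(a,(321.5,209),.009))
print("rodtop",f(b,(325.25,221.25),.141),"stand",f(b,(324,200),.05),"ee",b[:3])
```

```text
mouth [0.6021 0.0252 0.12  ] puck [0.6024 0.0255 0.1295] foot [0.606  0.0249 0.009 ]
rodtop [ 0.581  -0.1678  0.141 ] stand [ 0.5806 -0.1673  0.05  ] ee [ 0.56020684 -0.16499275  0.20950597]
```

Run:
```python
from h import *
x,y=.581,-.1675
env.movel([x,y,.18],R0,rate=0.2)
env.movel([x,y,.085],R0,rate=0.12)
env.movel([x,y,.078],R0,rate=0.04); s=env.sense(); print(s["ee_pos"].round(4),s["wrist_force"].round(2))
effector.grasp(50); s=env.sense(); print(s["gripper_width"],s["ee_pos"].round(4),s["wrist_force"].round(2),s["moment"].round(3),s["t"])
q=wshot("w13")
```

```text
[ 0.5809 -0.1675  0.0779] [-0.9   0.49  0.65]
0.023790253874579417 [ 0.581  -0.1674  0.078 ] [-0.54  0.16 -0.69] [ 0.023  0.004 -0.008] 31.25
```

View pics/w13.png

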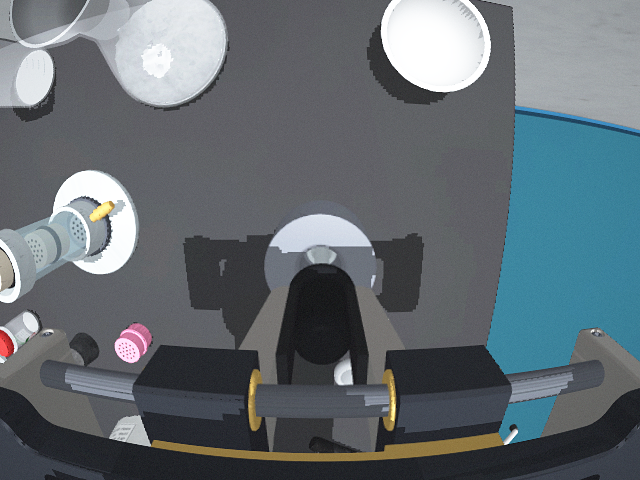

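Run:
```python
from h import *
env.movel([.581,-.1675,.235],R0,rate=0.15); s=env.sense(); print(s["gripper_width"],s["ee_pos"].round(4),s["wrist_force"].round(2))
env.movel([.6021,.0252,.235],R0,rate=0.2)
env.movel([.6021,.0252,.207],R0,rate=0.1)   # foot ~0.137
env.pause(.1)
q=wshot("w14");np.save("w14.npy",np.r_[q[0],q[1].ravel()]);s=env.sense();print(q[0],s["t"],s["wrist_force"].round(2))
cv2.imwrite("pics/c14.png",cv2.resize(q[2][190:340,240:400,::-1],None,fx=4,fy=4,interpolation=2))
p,d=viewer.read_camera("scene");cv2.imwrite("pics/s14.png",cv2.resize(p[130:310,150:330,::-1],None,fx=3,fy=3,interpolation=2))
```

```text
0.024135208592535522 [ 0.5803 -0.1674  0.2339] [ 0.16 -0.11 -2.64]
[0.60249634 0.02507208 0.20747903] 34.2 [ 0.03  0.03 -1.05]
```

View pics/c14.png

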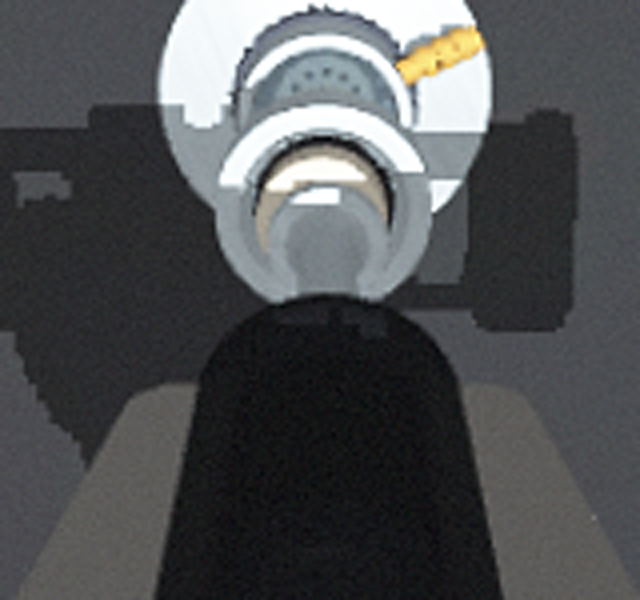

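View pics/s14.png

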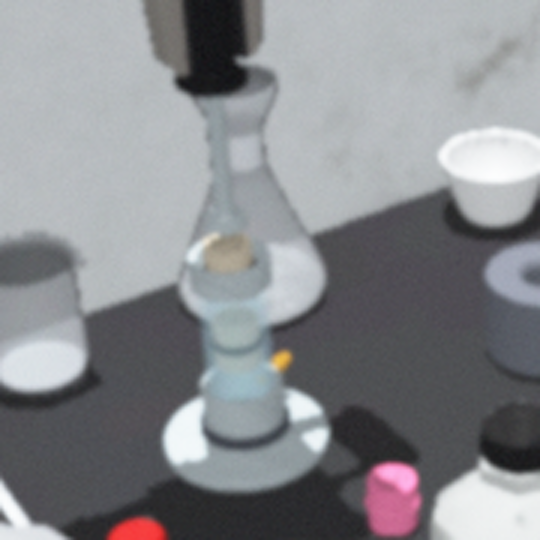

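Run:
```python
from h import *
a=np.load("w14.npy");f=lambda uv,z: wrist_pt((240+uv[0]/4,190+uv[1]/4),z,a[:3],a[3:].reshape(3,3)).round(4)
zf=a[2]-.070
L=f((272,245),zf+.006);R=f((388,245),zf+.006);F=f((330,190),zf+.006);print("foot yc",(L[1]+R[1])/2,L[1]-R[1],"xc",F[0]-.011)
L=f((215,205),.12);R=f((433,205),.12);F=f((322,103),.12);print("mouth yc",(L[1]+R[1])/2,L[1]-R[1],"xc",F[0]-.0215)
```

```text
foot yc 0.0241 0.020999999999999998 xc 0.6014
mouth yc 0.0252 0.042800000000000005 xc 0.6018
```

```bash
cat >> h.py <<'E'
def F(n=3):
    v=[]
    for _ in range(n): v.append(env.sense()["wrist_force"]); env.pause(0.01)
    return np.mean(v,0)
E
python3 - <<'E'
from h import *
x,y=.6025,.0262
env.movel([x,y,.2035],R0,rate=0.05); env.pause(.1)
b=F(6); print("bias",b.round(2),env.sense()["ee_pos"].round(4),env.sense()["t"])
np.save("bias.npy",b)
z=.2035; 
while z>.192:
    f=F(2)-b
    z-= .001 if f[2]<3 else .0005
    t0=env.sense()["t"]; env.movel([x,y,z],R0,rate=0.03); s=env.sense()
    f=F(2)-b; print(round(z,4),s["ee_pos"].round(4),f.round(1),round(s["t"]-t0,3))
    if f[2]>9: break
print(env.sense()["t"],env.sense()["gripper_width"])
E
```

```text
bias [ 0.12 -0.12 -1.54] [0.6025 0.0263 0.2036] 34.65
0.2025 [0.6024 0.0262 0.2024] [-0.3  0.2  0.6] 0.25
0.2015 [0.6024 0.0262 0.2014] [0.3 0.2 0.3] 0.25
0.2005 [0.6024 0.0262 0.2004] [-0.1 -0.1  0.1] 0.25
0.1995 [0.6024 0.0262 0.1994] [-0.4 -0.2  0.2] 0.25
0.1985 [0.6024 0.0262 0.1984] [-0.4  0.2 -0.7] 0.25
0.1975 [0.6026 0.0261 0.1976] [ 0.1 -0.1  0.2] 0.25
0.1965 [0.6026 0.0259 0.1967] [-0.3 -1.4  3.2] 0.25
0.1955 [0.6027 0.026  0.1957] [-0.7 -1.8  4.8] 0.25
0.195 [0.6026 0.026  0.1951] [-0.7 -1.4  4.7] 0.25
0.1945 [0.6026 0.0261 0.1945] [ 0.5 -2.3  5.9] 0.25
0.194 [0.6025 0.0261 0.1939] [-0.8 -1.8  4.9] 0.25
0.1935 [0.6025 0.0261 0.1934] [-0.1 -2.   4.4] 0.25
0.193 [0.6025 0.0261 0.1929] [ 0.5 -2.3  4.5] 0.25
0.1925 [0.6025 0.0262 0.1924] [-0.2 -1.7  4.9] 0.25
0.192 [0.6025 0.0262 0.1919] [-0.1 -2.   4.7] 0.25
38.9 0.024234618059428514
```

Run:
```python
from h import *
p,d=viewer.read_camera("scene");cv2.imwrite("pics/s15.png",cv2.resize(p[130:310,150:330,::-1],None,fx=3,fy=3,interpolation=2))
q=wshot("w15")
cv2.imwrite("pics/c15.png",cv2.resize(q[2][190:340,240:400,::-1],None,fx=4,fy=4,interpolation=2))
```

```text
(no output)
```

View pics/s15.png

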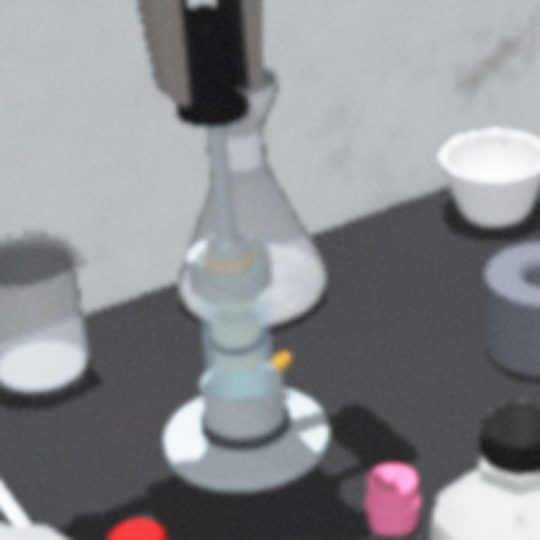

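View pics/c15.png

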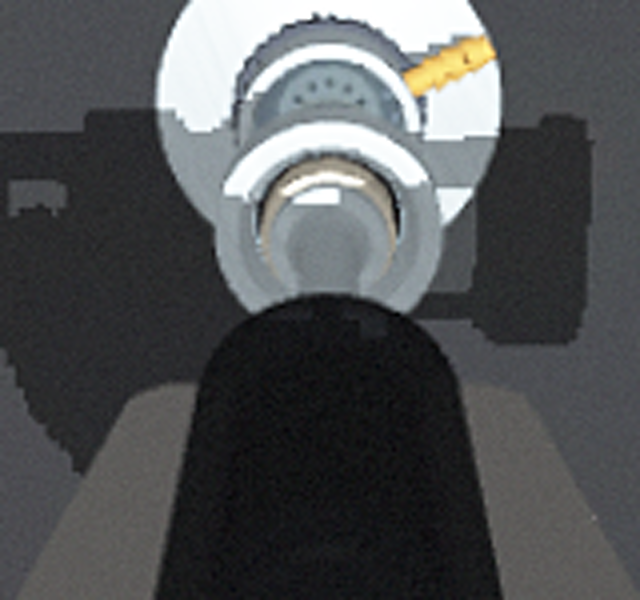

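Run:
```python
from h import *
i=viewer.camera_info("scene");K=i["intrinsics"]
def pj(P):
    c=i["rotation"].T@(np.array(P)-i["eye"]);return np.array([K[0,2]+K[0,0]*c[0]/-c[2],K[1,2]-K[1,1]*c[1]/-c[2]])
im=cv2.imread("pics/s15.png")
big=cv2.resize(im[200:500,140:340],None,fx=2.0,fy=2.0,interpolation=2)
e=i["eye"]-np.array([.602,.0252,0]);e[2]=0;e/=np.linalg.norm(e)
for z in np.arange(.01,.13,.01):
    u,v=pj(np.array([.602,.0252,z]))  # axis point
    un,vn=pj(np.array([.602,.0252,z])+e*.0126)
    a=((np.array([u,v])-[150,130])*3-[140,200])*2; n=((np.array([un,vn])-[150,130])*3-[140,200])*2
    cv2.putText(big,f"{z*1000:.0f}",(350,int(n[1])+4),0,.4,(0,0,255),1); cv2.line(big,(300,int(n[1])),(345,int(n[1])),(0,0,255),1)
cv2.imwrite("pics/big15.png",big)
```

```text
(no output)
```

View pics/big15.png

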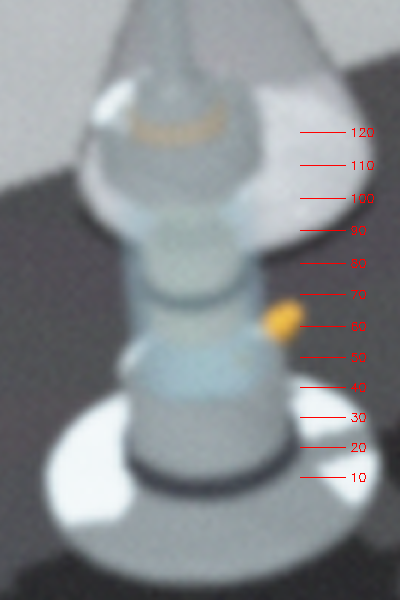

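Run:
```python
from h import *
x,y=.6025,.0262;b=np.load("bias.npy")
z=.192; log=[];st=None
while z>.1385:
    s=env.sense(); f=s["wrist_force"][2]-b[2]
    if f>18.5: st="hit";break
    if s["t"]>58: st="time";break
    if f>14: st_=.0002
    elif z>.1675: st_=.0025 if f<7.5 else .0015
    else: st_=.0006
    z-=st_; env.movel([x,y,z],R0,rate=0.05); s=env.sense(); 
    log.append((round(z,4),round(s["ee_pos"][2],4),(s["wrist_force"]-b).round(1).tolist()))
    if s["wrist_force"][2]-b[2]>26: st="over";break
for l in log: print(*l)
print(st)
for _ in range(8):
    env.pause(.1); s=env.sense(); f=(s["wrist_force"]-b)
    print(s["ee_pos"].round(4),f.round(1))
    if f[2]>26: z+=.0003; env.movel([x,y,z],R0,rate=.02); print("back")
print(s["t"],s["gripper_width"],z)
```

```text
0.1895 0.189 [0.2, -0.3, 2.3]
0.187 0.1864 [0.2, 0.0, 0.6]
0.1845 0.1839 [0.8, 0.5, 0.9]
0.182 0.1815 [-0.2, -0.9, 0.8]
0.1795 0.1791 [-0.7, 0.8, 1.3]
0.177 0.1774 [-1.5, -0.5, 5.4]
0.1745 0.1751 [-1.7, 0.3, 6.7]
0.172 0.1727 [-1.3, 0.6, 7.6]
0.1705 0.1714 [-1.0, -0.3, 8.6]
0.169 0.1699 [-1.8, 0.7, 8.2]
0.1675 0.1685 [-2.1, 0.1, 9.1]
0.1669 0.168 [-3.0, -0.4, 9.8]
0.1663 0.1674 [-1.9, 0.7, 10.9]
0.1657 0.1669 [-2.1, 0.0, 9.5]
0.1651 0.1663 [-1.8, 0.6, 10.2]
0.1645 0.1657 [-2.3, 0.3, 10.3]
0.1639 0.1651 [-2.6, -0.4, 10.4]
0.1633 0.1645 [-2.8, 1.0, 10.3]
0.1627 0.1639 [-3.1, 0.4, 10.3]
0.1621 0.1633 [-2.7, -0.9, 9.9]
0.1615 0.1627 [-1.8, 0.1, 9.6]
0.1609 0.1621 [-2.9, -0.3, 9.9]
0.1603 0.1615 [-2.6, 0.4, 10.1]
0.1597 0.1609 [-1.2, 0.9, 10.7]
0.1591 0.1603 [-2.7, 0.7, 10.2]
0.1585 0.1597 [-2.6, 0.0, 10.3]
0.1579 0.1591 [-2.7, 0.5, 10.0]
0.1573 0.1585 [-1.9, -0.0, 10.4]
0.1567 0.1579 [-2.6, 0.1, 10.2]
0.1561 0.1572 [-3.0, -0.4, 10.1]
0.1555 0.1567 [-3.2, 0.8, 10.1]
0.1549 0.1561 [-2.7, 0.3, 10.2]
0.1543 0.1555 [-2.8, 0.6, 10.5]
0.1537 0.1549 [-2.3, 0.2, 9.9]
0.1531 0.1543 [-1.9, -0.5, 9.
[... 222 characters left out ...]
 9.8]
0.1483 0.1495 [-2.6, 0.7, 10.0]
0.1477 0.1489 [-3.0, 0.8, 10.8]
0.1471 0.1483 [-1.8, -0.1, 10.4]
0.1465 0.1476 [-1.9, -0.7, 9.7]
0.1459 0.1474 [-3.4, 0.4, 11.5]
0.1453 0.1474 [-3.8, -0.3, 15.1]
0.1451 0.1474 [-3.8, -1.0, 15.6]
0.1449 0.1474 [-4.5, 0.1, 17.3]
0.1447 0.1474 [-4.4, -0.3, 18.5]
0.1445 0.1474 [-5.1, -0.5, 19.7]
hit
[0.6035 0.0264 0.1474] [-4.5 -0.6 19.8]
[0.6035 0.0264 0.1474] [-4.4 -0.  19.2]
[0.6035 0.0264 0.1474] [-4.8 -1.4 19.1]
[0.6035 0.0263 0.1474] [-4.4 -0.7 20.2]
[0.6035 0.0264 0.1474] [-4.5 -0.8 19.8]
[0.6035 0.0264 0.1474] [-5.   0.1 17.9]
[0.6035 0.0263 0.1474] [-4.4 -0.1 18.5]
[0.6035 0.0264 0.1474] [-4.1  0.2 18.7]
52.8 0.023878903170907597 0.14450000000000035
```

Run:
```python
from h import *
x,y=.6025,.0262;b=np.load("bias.npy")
env.movel([x,y,.1441],R0,rate=.02)
for _ in range(4):
    env.pause(.1); s=env.sense(); print(s["ee_pos"].round(4),(s["wrist_force"]-b).round(1))
env.movel([x,y,.1475],R0,rate=.05)
env.movel([x,y,.207],R0,rate=.12)
q=wshot("w16");np.save("w16.npy",np.r_[q[0],q[1].ravel()]);s=env.sense();print(q[0],s["t"],(s["wrist_force"]-b).round(2))
cv2.imwrite("pics/c16.png",cv2.resize(q[2][190:340,240:400,::-1],None,fx=4,fy=4,interpolation=2))
```

```text
[0.6036 0.0263 0.1474] [-5.1 -0.7 21. ]
[0.6036 0.0263 0.1474] [-4.8 -0.2 21.1]
[0.6036 0.0264 0.1474] [-4.7 -1.3 21.1]
[0.6036 0.0264 0.1474] [-4.5 -0.8 20.5]
[0.6019377  0.02598709 0.20621804] 54.4 [-0.7  -0.22 -0.16]
```

View pics/c16.png

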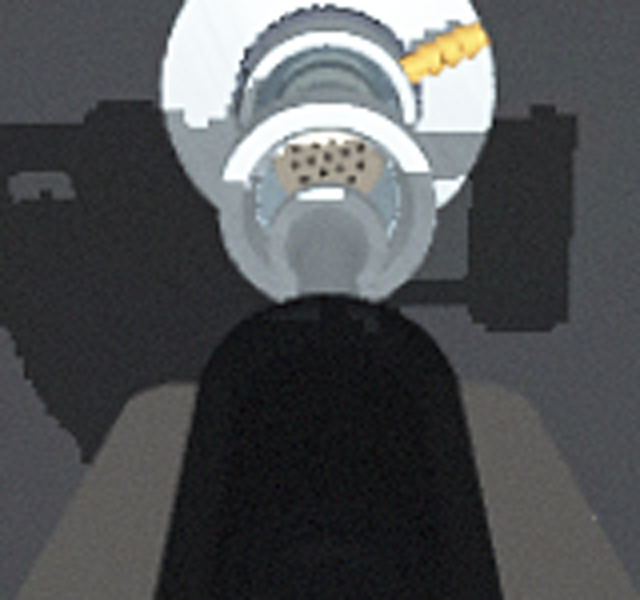

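Run:
```python
from h import *
x,y=.5814,-.1669;b=np.load("bias.npy")
env.movel([.602,.026,.235],R0,rate=.15)
env.movel([x,y,.235],R0,rate=.2)
env.movel([x,y,.135],R0,rate=.15)
ok=True
for z in (.122,.112,.102,.09,.083,.0795,.0785):
    env.movel([x,y,z],R0,rate=.08); s=env.sense(); f=s["wrist_force"]-b; print(z,s["ee_pos"].round(4),f.round(1))
    if f[2]>6 or np.hypot(f[0],f[1])>8: print("contact"); ok=z<.081; break
print(ok,s["t"])
q=wshot("w17")
if ok:
    effector.release(); s=env.sense(); print(s["wrist_force"].round(2),s["t"])
    env.movel([x,y,.17],R0,rate=.15)
    q=wshot("w18"); p,d=viewer.read_camera("scene");cv2.imwrite("pics/s18.png",cv2.resize(p[130:330,180:440,::-1],None,fx=3,fy=3,interpolation=2)); print(env.sense()["t"])
```

```text
0.122 [ 0.581  -0.1669  0.1216] [-0.4 -0.1  0.8]
0.112 [ 0.5809 -0.1669  0.1114] [-0.  -0.1  0.5]
0.102 [ 0.5809 -0.1668  0.1012] [0.2 0.8 1.3]
0.09 [ 0.5809 -0.1668  0.0892] [-0.6 -0.1  0.1]
0.083 [ 0.581  -0.1668  0.0825] [-1.1 -0.3 -0. ]
0.0795 [ 0.5813 -0.1669  0.0793] [-0.9 -0.1 -0.3]
0.0785 [ 0.5814 -0.1669  0.0785] [-0.7 -0.2  0.1]
True 58.575
[0.05 0.25 0.67] 59.7
60.5583
```

View pics/s18.png

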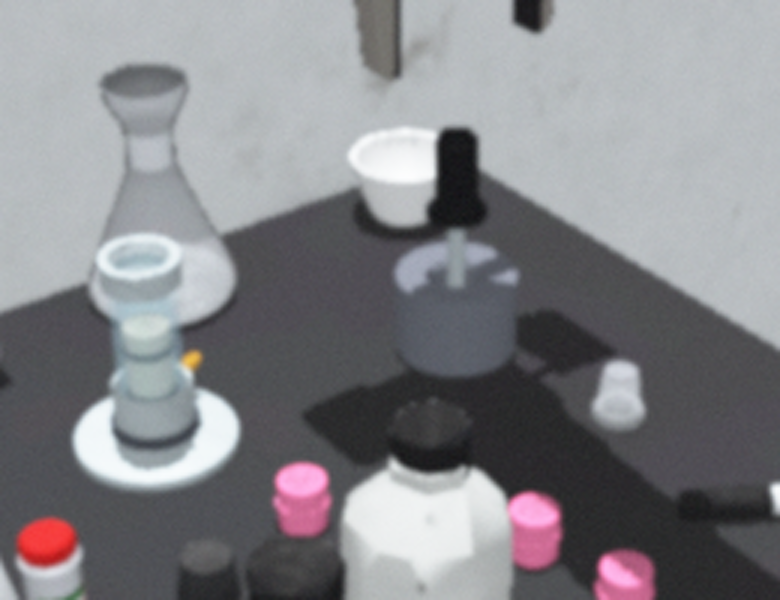

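View pics/w18.png

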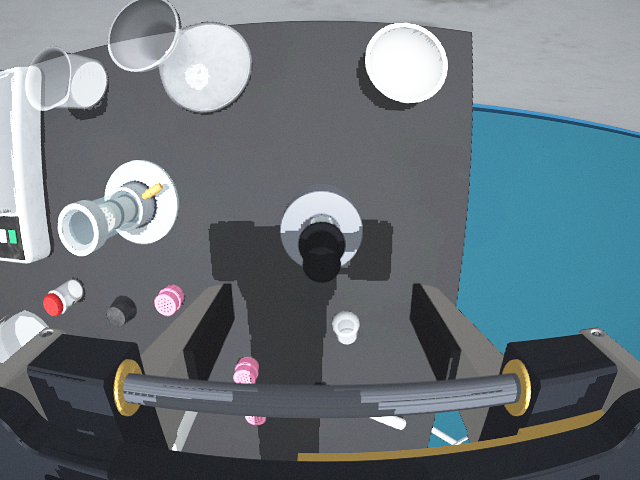

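The rod stands upright in its block, both pucks are down in the tube, the bystanders are where they were, and the gripper is clear. I'm handing it in.

Run:
```python
from h import *
print(workorder.finish_job());
```

```text
the job is handed in; nothing more can be done
None
```

The job was done and handed in at about 61 s on the robot's clock. No verdict came back.

**What I did**
- I chose the beige puck, not one of the three pink look-alikes, and let it go upright in the tube's mouth. The wrist picture put it within about 0.5 mm of the mouth's centre.
- I pressed both pucks down with the rod. One puck slid at about 5 N and the two together at about 10 N, and they bottomed stiffly.
- I held 18–21 N for over 1 s with no further movement. The highest force I read was 21 N. From the rod's depth, the tube floor is about 21 mm above the bench.
- I stood the rod back in its block and moved the gripper clear.

**Last checks**
- The scene picture shows both pucks low in the tube and the rod upright in its block.
- The bung, stopper and vial look unmoved.

**What disagreed**
- **Fingertips:** the first grasp closed on air just above the puck. Two cameras showed the real fingertips about 21 mm behind the reported TCP, so I corrected for that afterwards.
- **Ring entry:** I never saw the expected 10–15 N as the ring entered the bore; the readings there peaked at about 6 N.
- **Single-puck slide:** during the quick 2.5 mm steps I read only about 1 N, probably because the arm overshot and then unloaded.
- **Side load:** the rod took up to about 5 N sideways while pressing, but it did not slip in the grip.

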